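# Sort the leftover pipe fittings into their parts trays

## Robot

A 6-joint arm with a two-finger parallel gripper is mounted at the origin on the work surface. World frame = base frame: x ahead of the robot, y to its left, z up, the work surface at z = 0. Lengths are in m, angles in degrees, forces in N, time in s.
With the tool pointing down it reaches from about 0.3 to 0.75 m from the base axis. Payload 8.5 kg.
Tool frame: the origin (TCP) lies at the very end of the fingers, on their centre line; the grasp point (between the pads) lies 19 mm behind it (env.hold_point_z is the distance from the TCP to the grasp point, in m); z points along the fingers, y is the line along which they close (so a half turn about z gives the same grasp; the last joint's range is limited). The gripper opens to 85 mm and grips with 20 to 120 N. Pads are 22 mm wide; open, the fingers measure 114 mm over their backs; the gripper's body (76 mm by 85 mm) begins 54 mm behind the grasp point. The pads swing forward as they close: fully open they stand 13 mm farther back than shut.
Start: joints at [62.321, 21.807, 74.336, -0, 83.858, -12.336], TCP at [0.146, 0.53, 0.231] pointing down, gripper open.
Joint ranges: [-178.18, 178.18], [-50.72, 133.34], [12.68, 142.11], [-81.47, 261.47], [9.98, 163.14], [-165.26, 165.26]. Speed limits (degrees/s): [136.94, 136.94, 180, 180, 180, 180].

## Interface

Orientations are given as a 3x3 rotation matrix whose columns are the frame's x, y, z axes.
In Python, from rig import env, optics gives the robot as it stands.
- The arm moves only by the shell command python3 -m jog 'ROWS' [OPENING] [FORCE]. ROWS is JSON, a list of rows, each an object with "linear": the shift along the tool's x, y, z in units of 40 mm (1.0 is 40 mm), a list of three; "roll": the turn about the tool's z in units of 5 degrees (1.0 is 5 degrees). A call has 1 to 12 rows; each row shifts and turns the commanded pose from where the row before left it, along the tool's axes as they then stand; what a row does not reach is not made up. A row lasts 1/12 s, in which the tool goes at most 41.7 mm and 7.16 degrees, less where a joint would pass 70% of its speed; a pose out of reach is approached as far as the arm can. A call is refused whole if a number of a shift passes 1 or a number of a turn 1, either way. A call with a gripper value outside its range is refused whole. OPENING is the opening, from -1 (shut) to 1 (fully open), set as the call begins (- or left out, the last holds). The fingers move at their own pace and stop on an object; FORCE is the grip in N (left out, the last holds). Time passes only in rows, so rows that do not move let the fingers close. It gives the time, the measured TCP pose, the force, the opening and the grip force at its end, in the units of the state.
- env.observe(): the state, without advancing time (a new reading comes with each control period).
- optics.get_image(name): name is "scene" or "top" or "wrist"; returns the picture (384x512x3 uint8, red, green, blue); there is no depth.
- optics.calibration(name): a dict with "fov_y" (degrees; the focal length in pixels is half the picture's height over the tangent of half this angle, whatever the lens; pixels are square), "cx", "cy" (the principal point, pixels), "D" ([k1, k2, p1, p2, k3] as OpenCV has them; the pictures are not rectified), "T" (4x4, takes a point from camera to world coordinates). Camera axes: x right, y down, z forward; pixel columns grow to the right and rows downward; lengths in m; the calibration is good to about 2 mm. A picture is of the moment at which its call begins: read the wrist's pose just before it. calibration takes no time and is no camera call; for the wrist camera it gives the pose at the moment of the call.
- env.close_job(): hands the job in; it is judged then, once.
The state is a dict: "time_s": time; "q": joint angles; "qvel": joint speeds; "joint_efforts": joint torques, N m; "position": TCP position; "tool_rot": TCP orientation; "ft_force": force on the tool from outside, world axes, zero at the start; "wrist_torque": the same for the moment, N m; "grip_width": finger opening in m; "gripper_force": force on a finger pad.
Only numpy, scipy, OpenCV 4.12 (cv2) and the standard library are available. Lean on these libraries where they do the work, as an engineer would, in place of code of your own. Each camera call takes 0.05 s, during which the arm holds its last target. There are 200 camera calls.

## Task

Sort the loose pipe fittings on the bench into the three black trays: both tees in the oblong tray, both elbows in the square tray, and the straight coupling, standing on its end, in the round dish. Tees and elbows must lie flat on the tray floor, wholly inside, none on another or leaning on the rim. Set each one down instead of dropping it, and leave the small tin and the wrench where they are.

Things in the scene. Friction and masses are not known exactly. Their poses are not given: they have to be found in the camera images.
- tee1: steel pipe tee, a T lying flat: straight run 72 mm long (ends at own x = -36 and +36, y = 0), one branch along own +y, its mouth face at y = +36 mm; round arms 30 mm in diameter, so 30 mm high. Origin where the arms' axes meet, at mid-height (15 mm above what it lies on); z up. Back of run (y = -15) to branch mouth (y = +36): 51 mm, a good grip. 0.1 to 0.2 kg. The two tees are alike
- tee2: steel pipe tee, a T lying flat: straight run 72 mm long (ends at own x = -36 and +36, y = 0), one branch along own +y, its mouth face at y = +36 mm; round arms 30 mm in diameter, so 30 mm high. Origin where the arms' axes meet, at mid-height (15 mm above what it lies on); z up. Back of run (y = -15) to branch mouth (y = +36): 51 mm, a good grip. 0.1 to 0.2 kg. The two tees are alike
- elbow1: steel pipe elbow, an L lying flat: two round arms 30 mm in diameter along own +x and +y, each mouth face 36 mm from the origin; round corner. 30 mm high. Origin where the axes meet, at mid-height (15 mm above what it lies on); z up. Back of one arm (y = -15) to the other's mouth (y = +36), at x near 0: 51 mm, a good grip. 0.08 to 0.15 kg. The two elbows are alike
- elbow2: steel pipe elbow, an L lying flat: two round arms 30 mm in diameter along own +x and +y, each mouth face 36 mm from the origin; round corner. 30 mm high. Origin where the axes meet, at mid-height (15 mm above what it lies on); z up. Back of one arm (y = -15) to the other's mouth (y = +36), at x near 0: 51 mm, a good grip. 0.08 to 0.15 kg. The two elbows are alike
- coupling: straight galvanised steel pipe coupling standing on end: an upright round sleeve 44 mm tall, 36 mm in diameter at its end beads (the top and bottom 10 mm) and 32 mm between them, dark bore seen on top. Origin at its centre, 22 mm above what it stands on; z along its axis. 0.09 to 0.16 kg
- oblong_tray: black low oblong tray for tees, inside 120 mm (own x, the short way) by 184 mm (own y, the long way). Origin under its centre on the bench; z up. Fixed to the bench. Floor 3 mm thick, walls 4 mm thick, their rim 15 mm above the bench
- square_tray: black low square tray for elbows, inside 130 by 130 mm, sides along own x and y. Origin under its centre on the bench; z up. Fixed to the bench. Floor 3 mm thick, walls 4 mm thick, their rim 15 mm above the bench
- round_dish: black low round dish for the coupling, inside diameter 104 mm. Origin under its centre on the bench; z up. Fixed to the bench. Floor 3 mm thick, walls 4 mm thick, their rim 15 mm above the bench
- tin: bystander: small closed tin, 66 mm in diameter, 75 mm tall, standing to the robot's right. Origin at the centre of its underside
- wrench: bystander: flat open wrench 200 mm long lying on the bench to the left of the work. Origin at the middle of its underside, own x along its length
Things that resemble listed ones, but are neither listed nor needed, are in the scene too. What is shaped like the oblong_tray but purple is not meant. Leave any pink look-alike of the tee1 alone.

How it is judged (in metres and radians):
At the end, for the whole second after the job is handed in: Both tees lie flat inside the oblong tray, both elbows flat inside the square tray, and the coupling stands upright inside the round dish: each at its resting height on the tray floor within 6 mm, level (or upright) within 0.15 rad, at rest (under 0.02 m/s) (x of tee1 in the frame of oblong_tray between -0.058 and 0.058 m and y of tee1 in the frame of oblong_tray between -0.09 and 0.09 m and z of tee1 in the frame of oblong_tray between 0.012 and 0.024 m and angle between the z axis of each of tee1, tee2 and the z axis of oblong_tray, either way round below 0.15 rad and linear speed of each of tee1, tee2, elbow1, elbow2, coupling below 0.02 m/s and x of tee2 in the frame of oblong_tray between -0.058 and 0.058 m and y of tee2 in the frame of oblong_tray between -0.09 and 0.09 m and z of tee2 in the frame of oblong_tray between 0.012 and 0.024 m and x of elbow1 in the frame of square_tray between -0.063 and 0.063 m and y of elbow1 in the frame of square_tray between -0.063 and 0.063 m and z of elbow1 in the frame of square_tray between 0.012 and 0.024 m and angle between the z axis of each of elbow1, elbow2 and the z axis of square_tray, either way round below 0.15 rad and x of elbow2 in the frame of square_tray between -0.063 and 0.063 m and y of elbow2 in the frame of square_tray between -0.063 and 0.063 m and z of elbow2 in the frame of square_tray between 0.012 and 0.024 m and x of coupling in the frame of round_dish between -0.04 and 0.04 m and y of coupling in the frame of round_dish between -0.04 and 0.04 m and z of coupling in the frame of round_dish between 0.019 and 0.031 m and angle between the z axis of coupling and the z axis of round_dish, either way round below 0.15 rad); the robot touches nothing.
It fails at once if the tin is knocked away from its place (over 30 mm) (distance of tin from where it was at the start of the episode above 0.03 m).
It fails at once if the wrench is knocked away from its place (over 30 mm) (distance of wrench from where it was at the start of the episode above 0.03 m).
It fails at once if a fitting is dropped or thrown (faster than 0.7 m/s out of the gripper, as after a fall of 25 mm) ((contact force between tee1 and the fingers below 0.05 N and linear speed of tee1 above 0.7 m/s) or (contact force between tee2 and the fingers below 0.05 N and linear speed of tee2 above 0.7 m/s) or (contact force between elbow1 and the fingers below 0.05 N and linear speed of elbow1 above 0.7 m/s) or (contact force between elbow2 and the fingers below 0.05 N and linear speed of elbow2 above 0.7 m/s) or (contact force between coupling and the fingers below 0.05 N and linear speed of coupling above 0.7 m/s)).
It also fails if it takes over 118 s, if anything falls off the work surface, if the arm or the gripper's body presses on something with over 40 N, if the wrist force passes 120 N, or if a joint passes its speed limit or range.

## Working session

There is one attempt and no reset: what is moved stays moved. The work goes in short steps, Python scripts to look and compute and a shell command to move; the robot and the scene stay as the last step left them, time stands still between calls to the robot, and variables do not carry over. Pictures are saved under pics/ and viewed, at most 14 in all, crops included, and the job is handed in when it is done.

```bash
ls; mkdir -p pics; python3 - <<'E'
from rig import env, optics
import cv2
for n in("top","scene"):
    im=optics.get_image(n); cv2.imwrite(f"pics/{n}0.png",im[:,:,::-1])
    c=optics.calibration(n); print(n,c["fov_y"],c["cx"],c["cy"],c["D"],c["T"])
s=env.observe(); print(s)
E
```

```text
pics
top 43.464147108769225 248.62326724610176 194.2666219706099 [-0.00461996  0.          0.          0.          0.        ] [[ 0.00501191 -0.9989141   0.04631965  0.33851754]
 [-0.99985516 -0.00575926 -0.01601524  0.02655496]
 [ 0.01626462 -0.04623268 -0.99879828  1.44509719]
 [ 0.          0.          0.          1.        ]]
scene 46.07314879310127 253.49970696308884 179.09847533136227 [-0.14755052  0.          0.          0.          0.        ] [[-0.7240297   0.49744158 -0.47784188  0.95637604]
 [ 0.68963094  0.53589464 -0.48705862  0.58235806]
 [ 0.01378969 -0.68217945 -0.73105474  0.91488288]
 [ 0.          0.          0.          1.        ]]
{'time_s': 0.1, 'q': array([ 6.23214966e+01,  2.18387414e+01,  7.43780714e+01,  1.54337627e-04,
        8.38588306e+01, -1.23354591e+01]), 'qvel': array([-0.013386  , -0.0897723 , -0.16759822,  0.02780834, -0.06533049,
       -0.00091451]), 'joint_efforts': array([ 3.70258611e-03, -4.49222803e+01, -2.31660193e+01, -2.58356831e-04,
        3.63749779e-03, -5.01168711e-05]), 'position': array([0.14540639, 0.53016733, 0.23077219]), 'tool_rot': array([[-9.64358743e-01,  2.64597497e-01, -6.15629266e-04],
       [ 2.64598060e-01,  9.64358078e-01, -1.16790493e-03],
       [ 2.84662334e-04, -1.28917364e-03, -9.99999128e-01]]), 'ft_force': array([-0.02790664, -0.18903303, -0.00582017]), 'wrist_torque': array([-0.0049923 ,  0.02199003,  0.09054937]), 'gripper_force': 0.0, 'grip_width': 0.08512486112544697}
```

View pics/top0.png

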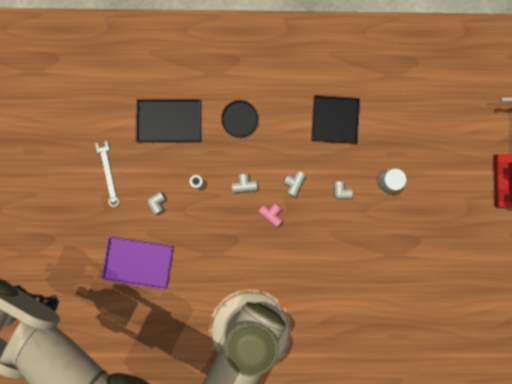

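View pics/scene0.png

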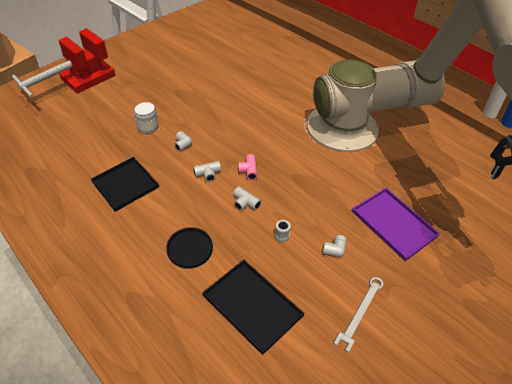

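Top view: steel tees at about (245,184) and (295,183); a pink tee at (271,214), which is the look-alike to leave alone. The elbows are at (157,203) and (343,190), and the coupling is at (196,181). The black oblong tray is at (169,121), the dish at (240,119) and the square tray at (335,119). The purple tray at (138,262) is not meant. Next I'll fit the poses and confirm them in an enlarged crop.

```bash
cat > h.py <<'E'
import numpy as np, cv2
from rig import env, optics
from scipy.optimize import minimize
def cam(n):
    c=optics.calibration(n); h=384
    f=h/2/np.tan(np.radians(c["fov_y"]/2))
    return np.array([[f,0,c["cx"]],[0,f,c["cy"]],[0,0,1]]),np.array(c["D"]),np.array(c["T"])
def proj(P,C):
    K,D,T=C; R=T[:3,:3].T; t=-R@T[:3,3]
    return cv2.projectPoints(np.asarray(P,float).reshape(-1,1,3),cv2.Rodrigues(R)[0],t,K,D)[0][:,0]
def unproj(px,z,C):
    K,D,T=C; u=cv2.undistortPoints(np.asarray(px,float).reshape(-1,1,2),K,D)[:,0]
    d=np.c_[u,np.ones(len(u))]@T[:3,:3].T
    return T[:3,3]+d*((z-T[2,3])/d[:,2])[:,None]
b=np.linspace(0,np.pi/2,6)
POLY={"tee":np.array([[-36,-15],[36,-15],[36,15],[15,15],[15,36],[-15,36],[-15,15],[-36,15]])/1e3,
 "elbow":np.array([[36,-15],[36,15],[15,15],[15,36],[-15,36],[-15,0]]+[[-15*np.cos(a),-15*np.sin(a)] for a in b[1:-1]]+[[0,-15]])/1e3}
def out(kind,p,z):
    c,s=np.cos(p[2]),np.sin(p[2]); Q=POLY[kind]@np.array([[c,s],[-s,c]])+p[:2]
    return np.c_[Q,np.full(len(Q),z)]
def fit(im,C,kind,px,z=.015,r=22,mask=None):
    S=8; x0,y0=int(px[0])-r,int(px[1])-r
    crop=im[y0:y0+2*r,x0:x0+2*r]
    hsv=cv2.cvtColor(crop,cv2.COLOR_RGB2HSV)[:,:,1].astype(np.float32)
    bg=np.median(hsv); soft=np.clip(1-hsv/bg,0,1) if mask is None else mask(crop)
    soft=np.clip(soft/np.percentile(soft[soft>.3],50),0,1) 
    def cost(p):
        q=(proj(out(kind,p,z),C)-[x0,y0]+.5)*S
        m=np.zeros((2*r*S,2*r*S),np.uint8)
        cv2.fillPoly(m,[np.round(q*16).astype(np.int32)],255,shift=4)
        m=cv2.resize(m,(2*r,2*r),interpolation=cv2.INTER_AREA)/255.
        return ((m-soft)**2).sum()/m.sum()
    ys,xs=np.nonzero(soft>.5); c0=unproj([[xs.mean()+x0,ys.mean()+y0]],z,C)[0]
    best=None
    for th in np.arange(0,2*np.pi,np.pi/6):
        o=np.array([np.cos(th+np.pi/2),np.sin(th+np.pi/2)])*.006
        p=np.array([c0[0]-o[0],c0[1]-o[1],th])
        m=minimize(cost,p,method="Nelder-Mead",options=dict(initial_simplex=[p,p+[.008,0,0],p+[0,.008,0],p+[0,0,.4]],maxiter=200))
        if best is None or m.fun<best.fun: best=m
    return best.x,best.fun
E
python3 - <<'E'
from h import *
im=optics.get_image("top"); C=cam("top"); vis=[]
big=cv2.resize(im[90:230,95:415],None,fx=2.5,fy=2.5,interpolation=cv2.INTER_CUBIC)[:,:,::-1].copy()
def draw(P):
    q=((proj(P,C)-[95,90]+.5)*2.5*16).astype(np.int32); cv2.polylines(big,[q],True,(0,0,255),1,cv2.LINE_AA,4)
for n,k,px in [("teeL","tee",(245,184)),("teeR","tee",(295,183)),("elL","elbow",(157,203)),("elR","elbow",(343,190))]:
    p,f=fit(im,C,k,px,r=18); print(n,np.round(p[:2],4),round(np.degrees(p[2])%360,1),round(f,3)); draw(out(k,p,.015))
g=im.max(2)
for n,px in [("oblong",(169,121)),("dish",(240,119)),("square",(335,119))]:
    m=(g<75).astype(np.uint8); _,l,st,ce=cv2.connectedComponentsWithStats(m); i=l[px[1],px[0]]
    c=max(cv2.findContours((l==i).astype(np.uint8),0,1)[0],key=cv2.contourArea)[:,0].astype(float)
    W=unproj(c,.015,C)[:,:2]*1000
    r=cv2.minAreaRect(W.astype(np.float32)); print(n,np.round(r[0],1),np.round(r[1],1),round(r[2],1))
    bx=cv2.boxPoints(r)/1000; draw(np.c_[bx,np.full(4,.015)])
hsv=cv2.cvtColor(im,cv2.COLOR_RGB2HSV)[165:197,180:212,1].astype(float); w=np.clip(1-hsv/np.median(hsv),0,1)>.4
ys,xs=np.nonzero(w); print("coup",np.round(unproj([[xs.mean()+180,ys.mean()+165]],.03,C),4),w.sum())
cv2.imwrite("pics/crop1.png",big)
E
```

```text
teeL [0.4294 0.0175] 275.5 0.026
teeR [ 0.4379 -0.1366] 335.3 0.023
elL [0.3819 0.2887] 212.7 0.024
elR [ 0.4097 -0.266 ] 270.8 0.032
oblong [624.1 244.1] [123.6 188.2] 0.5
dish [631.8  32. ] [105.7 104.8] 0.4
square [ 632.3 -255. ] [135.7 136.8] 86.3
coup [[0.442 0.159 0.03 ]] 166
```

View pics/crop1.png

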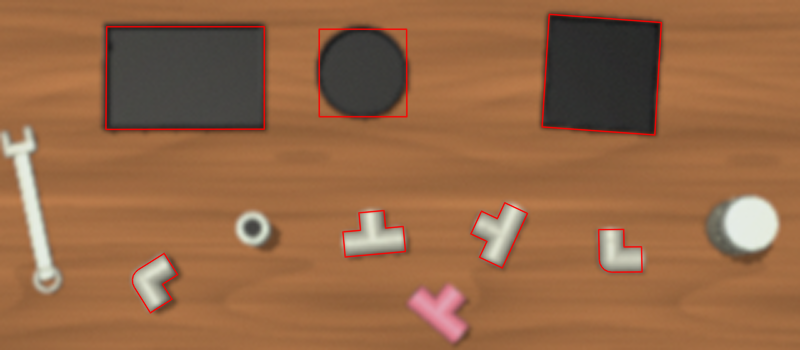

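The crop confirms the fits: the grey steel tees are at crop (375,235) and (498,235), the elbows at (153,283) and (620,250), and the coupling at (252,228). The pink tee and the purple tray are left out. I'll grip elbow L along its own x first.

```bash
cat > goto.py <<'E'
import sys; from h import *
x,y,z,phi=map(float,sys.argv[1:5]); s=env.observe(); R=s["tool_rot"]; p=s["position"]
f0=np.degrees(np.arctan2(R[1,1],R[0,1])); f=np.radians(phi)
A=np.array([[-np.sin(f),np.cos(f),0],[np.cos(f),np.sin(f),0],[0,0,-1]])
print("t",round(s["time_s"],1),"phi",round(f0,1),"p",np.round(p,4),"roll",round((f0-phi)/5,2),"lin after roll",np.round(A@(np.array([x,y,z])-p)/.04,2))
E
python3 -m jog '[{"linear":[0,0,0],"roll":1},{"linear":[0,0,0],"roll":1},{"linear":[0,0,0],"roll":1},{"linear":[0,0,0],"roll":1},{"linear":[0,0,0],"roll":1},{"linear":[0,0,0],"roll":1},{"linear":[0,0,0],"roll":1},{"linear":[0,0,0],"roll":1},{"linear":[0,0,0],"roll":0.4},{"linear":[0,0,0],"roll":0}]' 0.6 60
python3 goto.py .3731 .2830 .06 32.7; python3 -c "from rig import env;print(env.hold_point_z)"
```

```text
time_s: 0.98
position: [0.1455, 0.5303, 0.2311]
tool_rot: [[-0.539, 0.843, -0.0], [0.843, 0.539, -0.001], [-0.0, -0.0, -1.0]]
ft_force: [-0.3, -0.3, 0.5]
grip_width: 0.0683
gripper_force: 0.0
t 1.0 phi 32.6 p [0.1455 0.5303 0.2311] roll -0.02 lin after roll [-8.28  1.45  4.28]
0.0187
```

```bash
python3 -m jog '[{"linear":[-0.83,0.14,0.43]},{"linear":[-0.83,0.14,0.43]},{"linear":[-0.83,0.14,0.43]},{"linear":[-0.83,0.14,0.43]},{"linear":[-0.83,0.15,0.43]},{"linear":[-0.83,0.15,0.43]},{"linear":[-0.83,0.15,0.43]},{"linear":[-0.83,0.15,0.43]},{"linear":[-0.82,0.15,0.42]},{"linear":[-0.82,0.15,0.42]},{"linear":[0,0,0]},{"linear":[0,0,0]}]'
python3 goto.py .3731 .2830 .001 32.7; python3 - <<'E'
from h import *
im=optics.get_image("wrist"); C=cam("wrist"); b=im[:,:,::-1].copy()
q=(proj(out("elbow",[.3819,.2887,np.radians(212.7)],.015),C)*16).astype(np.int32); cv2.polylines(b,[q],True,(0,0,255),1,cv2.LINE_AA,4)
cv2.imwrite("pics/w1.png",b)
E
```

```text
t 1.0 phi 32.6 p [0.1455 0.5303 0.2311] roll -0.02 lin after roll [-8.28  1.45  5.75]invalid input
```

View pics/w1.png

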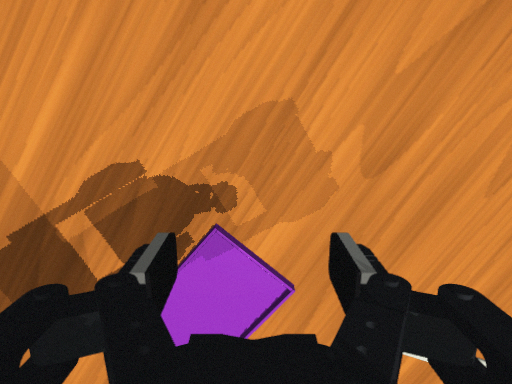

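The call was refused because the rows need both keys, so nothing moved; the wrist view only shows the purple tray at (215,300). I'll repeat it with both keys.

```bash
python3 -m jog '[{"linear":[-0.83,0.14,0.43],"roll":0},{"linear":[-0.83,0.14,0.43],"roll":0},{"linear":[-0.83,0.14,0.43],"roll":0},{"linear":[-0.83,0.14,0.43],"roll":0},{"linear":[-0.83,0.15,0.43],"roll":0},{"linear":[-0.83,0.15,0.43],"roll":0},{"linear":[-0.83,0.15,0.43],"roll":0},{"linear":[-0.83,0.15,0.43],"roll":0},{"linear":[-0.82,0.15,0.42],"roll":0},{"linear":[-0.82,0.15,0.42],"roll":0},{"linear":[0,0,0],"roll":0},{"linear":[0,0,0],"roll":0}]'
python3 goto.py .3731 .2830 .001 32.7; python3 - <<'E'
from h import *
im=optics.get_image("wrist"); C=cam("wrist"); b=im[:,:,::-1].copy()
q=(proj(out("elbow",[.3819,.2887,np.radians(212.7)],.015),C)*16).astype(np.int32); cv2.polylines(b,[q],True,(0,0,255),1,cv2.LINE_AA,4)
cv2.imwrite("pics/w2.png",b)
E
```

```text
time_s: 2.03
position: [0.374, 0.282, 0.0594]
tool_rot: [[-0.538, 0.843, -0.002], [0.843, 0.538, -0.001], [0.0, -0.002, -1.0]]
ft_force: [-0.5, 0.9, -0.1]
grip_width: 0.0682
gripper_force: 0.0
t 2.0 phi 32.5 p [0.374  0.282  0.0594] roll -0.03 lin after roll [ 0.03 -0.01  1.46]
```

View pics/w2.png

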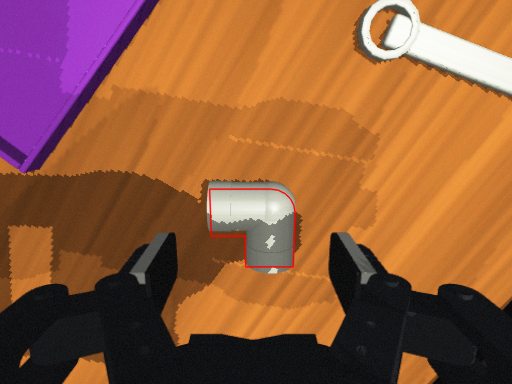

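The fitted outline lies on the elbow at (250,225), midway between the fingers, so I'll go down and grip.

```bash
python3 -m jog '[{"linear":[0,0,0.5],"roll":0},{"linear":[0,0,0.5],"roll":0},{"linear":[0,0,0.3],"roll":0},{"linear":[0,0,0.16],"roll":0},{"linear":[0,0,0],"roll":0}]'
python3 -m jog '[{"linear":[0,0,0],"roll":0},{"linear":[0,0,0],"roll":0},{"linear":[0,0,0],"roll":0},{"linear":[0,0,0],"roll":0},{"linear":[0,0,0],"roll":0},{"linear":[0,0,0],"roll":0}]' -1 60
python3 -m jog '[{"linear":[0,0,-0.3],"roll":0},{"linear":[0,0,-0.6],"roll":0},{"linear":[0,0,-0.8],"roll":0},{"linear":[0,0,-0.8],"roll":0},{"linear":[0,0,-0.5],"roll":0},{"linear":[0,0,0],"roll":0.5},{"linear":[0,0,0],"roll":1},{"linear":[0,0,0],"roll":1},{"linear":[0,0,0],"roll":1},{"linear":[0,0,0],"roll":1},{"linear":[0,0,0],"roll":1},{"linear":[0,0,0],"roll":1}]'
python3 -m jog '[{"linear":[0,0,0],"roll":0.75},{"linear":[0,0,0],"roll":0}]'
python3 goto.py .6350 -.2136 .12 -3.7
python3 -c "
from h import *
cv2.imwrite('pics/w3.png',optics.get_image('wrist')[:,:,::-1])"
```

```text
time_s: 2.5
position: [0.3725, 0.2837, 0.0013]
tool_rot: [[-0.541, 0.841, -0.001], [0.841, 0.541, -0.0], [0.0, -0.001, -1.0]]
ft_force: [0.1, -0.3, 0.6]
grip_width: 0.0683
gripper_force: 0.0
time_s: 3.0
position: [0.3734, 0.2835, 0.0029]
tool_rot: [[-0.54, 0.842, 0.001], [0.842, 0.54, 0.001], [0.0, 0.001, -1.0]]
ft_force: [-3.5, 1.4, 6.8]
grip_width: 0.0492
gripper_force: 61.2
time_s: 4.0
position: [0.3733, 0.2832, 0.1225]
tool_rot: [[0.001, 1.0, 0.001], [1.0, -0.001, 0.0], [0.0, 0.001, -1.0]]
ft_force: [0.7, 0.3, -1.7]
grip_width: 0.0491
gripper_force: 62.5
time_s: 4.17
position: [0.3733, 0.2832, 0.1224]
tool_rot: [[0.065, 0.998, 0.001], [0.998, -0.065, 0.0], [0.001, 0.001, -1.0]]
ft_force: [-0.4, -0.1, -1.1]
grip_width: 0.0492
gripper_force: 62.5
t 4.2 phi -3.7 p [0.3733 0.2832 0.1224] roll -0.0 lin after roll [-11.97   7.33   0.06]
```

View pics/w3.png

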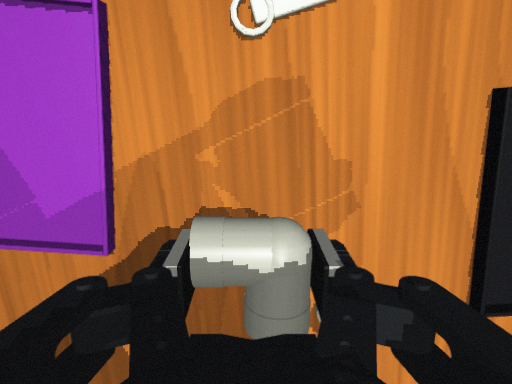

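The elbow is held level between the pads at (250,265). Next I'll carry it to the square tray.

```bash
python3 -m jog '[{"linear":[-0.4,0.24,0],"roll":0},{"linear":[-0.8,0.49,0],"roll":0},{"linear":[-0.8,0.49,0],"roll":0},{"linear":[-0.8,0.49,0],"roll":0},{"linear":[-0.8,0.49,0],"roll":0},{"linear":[-0.8,0.49,0],"roll":0},{"linear":[-0.8,0.49,0],"roll":0},{"linear":[-0.8,0.49,0],"roll":0},{"linear":[-0.8,0.49,0],"roll":0},{"linear":[-0.8,0.49,0],"roll":0},{"linear":[-0.8,0.49,0],"roll":0},{"linear":[-0.8,0.49,0],"roll":0}]'
python3 -m jog '[{"linear":[-0.8,0.49,0],"roll":0},{"linear":[-0.8,0.49,0],"roll":0},{"linear":[-0.8,0.49,0],"roll":0},{"linear":[-0.37,0.23,0],"roll":0},{"linear":[0,0,1],"roll":0},{"linear":[0,0,1],"roll":0},{"linear":[0,0,0.1],"roll":0},{"linear":[0,0,0],"roll":0}]'
python3 goto.py .6350 -.2136 .0065 -3.7
python3 - <<'E'
from h import *
im=optics.get_image("wrist"); C=cam("wrist"); b=im[:,:,::-1].copy()
f=np.radians(-3.7);R=np.array([[np.cos(f),-np.sin(f)],[np.sin(f),np.cos(f)]])
Q=np.array([[1,1],[1,-1],[-1,-1],[-1,1]])*.065@R.T+[.6323,-.255]
q=(proj(np.c_[Q,np.full(4,.015)],C)*16).astype(np.int32); cv2.polylines(b,[q],True,(0,0,255),1,cv2.LINE_AA,4)
cv2.imwrite("pics/w4.png",b)
E
```

```text
time_s: 5.22
position: [0.5756, -0.1001, 0.1221]
tool_rot: [[0.06, 0.998, 0.0], [0.998, -0.06, -0.0], [-0.0, 0.0, -1.0]]
ft_force: [0.4, 0.0, -1.0]
grip_width: 0.0489
gripper_force: 62.5
time_s: 5.88
position: [0.635, -0.2125, 0.0361]
tool_rot: [[0.061, 0.998, -0.004], [0.998, -0.061, 0.002], [0.002, -0.005, -1.0]]
ft_force: [-0.6, 0.7, -0.5]
grip_width: 0.0491
gripper_force: 62.7
t 5.9 phi -3.5 p [ 0.635  -0.2125  0.0361] roll 0.04 lin after roll [-0.03  0.    0.74]
```

View pics/w4.png

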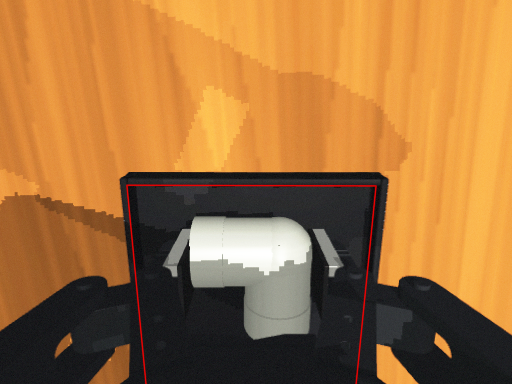

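The red fitted tray edge matches the real inner rim, with its top edge at row 185, and the elbow is clear of the walls. Set it down and go on to elbow R.

```bash
python3 -m jog '[{"linear":[-0.03,0,0.3],"roll":0},{"linear":[0,0,0.25],"roll":0},{"linear":[0,0,0.12],"roll":0},{"linear":[0,0,0.07],"roll":0},{"linear":[0,0,0],"roll":0},{"linear":[0,0,0],"roll":0}]'
python3 -m jog '[{"linear":[0,0,0],"roll":0},{"linear":[0,0,0],"roll":0},{"linear":[0,0,0],"roll":0},{"linear":[0,0,0],"roll":0}]' 0.5
python3 -m jog '[{"linear":[0,0,-0.3],"roll":0},{"linear":[0,0,-0.8],"roll":0},{"linear":[0,0,-1],"roll":0},{"linear":[0,0,0],"roll":0},{"linear":[0,0,0],"roll":0}]' 0.6
python3 goto.py .4202 -.2659 .06 0.8
```

```text
time_s: 6.43
position: [0.6361, -0.2144, 0.0084]
tool_rot: [[0.062, 0.998, 0.0], [0.998, -0.062, -0.0], [-0.0, 0.0, -1.0]]
ft_force: [0.6, -1.1, -1.8]
grip_width: 0.0494
gripper_force: 62.7
time_s: 6.77
position: [0.6361, -0.2145, 0.0085]
tool_rot: [[0.063, 0.998, 0.001], [0.998, -0.063, -0.0], [-0.0, 0.001, -1.0]]
ft_force: [-0.5, -0.5, 0.8]
grip_width: 0.0641
gripper_force: 0.0
time_s: 7.18
position: [0.6371, -0.2149, 0.0958]
tool_rot: [[0.063, 0.998, 0.006], [0.998, -0.063, -0.003], [-0.003, 0.006, -1.0]]
ft_force: [-0.6, 0.3, -0.0]
grip_width: 0.0684
gripper_force: 0.0
t 7.2 phi -3.6 p [ 0.6371 -0.2149  0.0958] roll -0.88 lin after roll [-1.2  -5.44  0.89]
```

```bash
python3 -m jog '[{"linear":[0,0,0],"roll":-0.88},{"linear":[-0.2,-0.9,0],"roll":0},{"linear":[-0.2,-0.9,0],"roll":0},{"linear":[-0.2,-0.9,0],"roll":0},{"linear":[-0.2,-0.9,0],"roll":0},{"linear":[-0.2,-0.9,0.4],"roll":0},{"linear":[-0.2,-0.94,0.49],"roll":0},{"linear":[0,0,0],"roll":0},{"linear":[0,0,0],"roll":0},{"linear":[0,0,0],"roll":0}]'
python3 goto.py .4202 -.2659 .003 0.8
```

```text
time_s: 8.02
position: [0.4208, -0.2655, 0.0574]
tool_rot: [[-0.014, 1.0, 0.001], [1.0, 0.014, -0.0], [-0.0, 0.001, -1.0]]
ft_force: [0.4, 0.6, 0.6]
grip_width: 0.0681
gripper_force: 0.0
t 8.0 phi 0.8 p [ 0.4208 -0.2655  0.0574] roll -0.0 lin after roll [-0.01 -0.02  1.36]
```

```bash
python3 -m jog '[{"linear":[-0.01,-0.02,0.5],"roll":0},{"linear":[0,0,0.5],"roll":0},{"linear":[0,0,0.26],"roll":0},{"linear":[0,0,0.1],"roll":0},{"linear":[0,0,0],"roll":0}]'
python3 -m jog '[{"linear":[0,0,0],"roll":0},{"linear":[0,0,0],"roll":0},{"linear":[0,0,0],"roll":0},{"linear":[0,0,0],"roll":0},{"linear":[0,0,0],"roll":0},{"linear":[0,0,0],"roll":0}]' -1 60
python3 -m jog '[{"linear":[0,0,-0.3],"roll":0},{"linear":[0,0,-0.6],"roll":0},{"linear":[0,0,-0.8],"roll":0},{"linear":[0,0,-0.6],"roll":0},{"linear":[0,0,0],"roll":0.9},{"linear":[0,0,0],"roll":0},{"linear":[0,0,0],"roll":0}]'
python3 goto.py .6310 -.2755 .09 -3.7
```

```text
time_s: 8.43
position: [0.4204, -0.2653, 0.0024]
tool_rot: [[-0.015, 1.0, -0.0], [1.0, 0.015, 0.0], [0.0, -0.0, -1.0]]
ft_force: [0.3, -0.1, 0.7]
grip_width: 0.0685
gripper_force: 0.0
time_s: 8.93
position: [0.4205, -0.266, 0.0039]
tool_rot: [[-0.014, 1.0, 0.002], [1.0, 0.014, -0.002], [-0.002, 0.002, -1.0]]
ft_force: [2.2, 2.0, 7.3]
grip_width: 0.0487
gripper_force: 61.8
time_s: 9.52
position: [0.4193, -0.2654, 0.0948]
tool_rot: [[0.063, 0.998, -0.0], [0.998, -0.063, 0.0], [0.0, -0.0, -1.0]]
ft_force: [-0.3, 0.1, -1.2]
grip_width: 0.049
gripper_force: 62.3
t 9.5 phi -3.6 p [ 0.4193 -0.2654  0.0948] roll 0.02 lin after roll [0.09 5.3  0.12]
```

```bash
python3 -m jog '[{"linear":[0.01,0.5,0],"roll":0},{"linear":[0.01,0.8,0],"roll":0},{"linear":[0.01,0.8,0],"roll":0},{"linear":[0.02,0.8,0],"roll":0},{"linear":[0.02,0.8,0],"roll":0},{"linear":[0.02,0.8,0],"roll":0},{"linear":[0,0.5,0.12],"roll":0},{"linear":[0,0.3,0.4],"roll":0},{"linear":[0,0,0.6],"roll":0},{"linear":[0,0,0.3],"roll":0},{"linear":[0,0,0],"roll":0},{"linear":[0,0,0],"roll":0}]'
python3 goto.py .6310 -.2755 .007 -3.7
```

```text
time_s: 10.52
position: [0.6307, -0.2755, 0.0373]
tool_rot: [[0.064, 0.998, -0.002], [0.998, -0.064, 0.001], [0.001, -0.002, -1.0]]
ft_force: [0.4, -0.1, -1.1]
grip_width: 0.0493
gripper_force: 62.4
t 10.5 phi -3.7 p [ 0.6307 -0.2755  0.0373] roll 0.01 lin after roll [0.   0.01 0.76]
```

Set down, then go for tee R: grip (.4423,-.1271), φ 65.3.

```bash
python3 -m jog '[{"linear":[0,0,0.3],"roll":0},{"linear":[0,0,0.25],"roll":0},{"linear":[0,0,0.14],"roll":0},{"linear":[0,0,0.07],"roll":0},{"linear":[0,0,0],"roll":0},{"linear":[0,0,0],"roll":0}]'
python3 -m jog '[{"linear":[0,0,0],"roll":0},{"linear":[0,0,0],"roll":0},{"linear":[0,0,0],"roll":0},{"linear":[0,0,0],"roll":0}]' 0.5
python3 -m jog '[{"linear":[0,0,-0.3],"roll":0},{"linear":[0,0,-0.8],"roll":0},{"linear":[0,0,-1],"roll":0},{"linear":[0,0,0],"roll":-1},{"linear":[0,0,0],"roll":-1},{"linear":[0,0,0],"roll":-1},{"linear":[0,0,0],"roll":-1},{"linear":[0,0,0],"roll":-1},{"linear":[0,0,0],"roll":-1},{"linear":[0,0,0],"roll":-1},{"linear":[0,0,0],"roll":-1},{"linear":[0,0,0],"roll":-1}]' 0.6
python3 -m jog '[{"linear":[0,0,0],"roll":-1},{"linear":[0,0,0],"roll":-1},{"linear":[0,0,0],"roll":-1},{"linear":[0,0,0],"roll":-1},{"linear":[0,0,0],"roll":-0.8},{"linear":[0,0,0],"roll":0}]'
python3 goto.py .4423 -.1271 .06 65.3
```

```text
time_s: 11.02
position: [0.6314, -0.2757, 0.0077]
tool_rot: [[0.064, 0.998, 0.0], [0.998, -0.064, -0.0], [-0.0, 0.0, -1.0]]
ft_force: [-0.4, 1.1, -0.1]
grip_width: 0.0489
gripper_force: 62.5
time_s: 11.35
position: [0.6314, -0.2757, 0.0077]
tool_rot: [[0.064, 0.998, 0.0], [0.998, -0.064, -0.0], [-0.0, 0.0, -1.0]]
ft_force: [-0.3, 0.1, -0.6]
grip_width: 0.0643
gripper_force: 0.0
time_s: 12.35
position: [0.6315, -0.2757, 0.0927]
tool_rot: [[-0.663, 0.748, 0.001], [0.748, 0.663, -0.001], [-0.001, 0.0, -1.0]]
ft_force: [0.6, 0.3, 0.1]
grip_width: 0.0683
gripper_force: 0.0
time_s: 12.85
position: [0.6314, -0.2757, 0.0926]
tool_rot: [[-0.91, 0.416, 0.001], [0.416, 0.91, -0.001], [-0.001, -0.0, -1.0]]
ft_force: [-0.3, -0.1, -0.3]
grip_width: 0.0684
gripper_force: 0.0
t 12.8 phi 65.4 p [ 0.6314 -0.2757  0.0926] roll 0.03 lin after roll [5.85 1.4  0.82]
```

```bash
python3 -m jog '[{"linear":[0.8,0.2,0],"roll":0},{"linear":[0.85,0.2,0],"roll":0},{"linear":[0.85,0.2,0],"roll":0},{"linear":[0.85,0.2,0],"roll":0},{"linear":[0.85,0.2,0],"roll":0},{"linear":[0.85,0.2,0.3],"roll":0},{"linear":[0.8,0.2,0.5],"roll":0},{"linear":[0,0,0],"roll":0},{"linear":[0,0,0],"roll":0},{"linear":[0,0,0],"roll":0}]'
python3 goto.py .4423 -.1271 .003 65.3; python3 - <<'E'
from h import *
im=optics.get_image("top"); C=cam("top")
wi=optics.get_image("wrist"); b=wi[:,:,::-1].copy()
q=(proj(out("tee",[.4379,-.1366,np.radians(335.3)],.015),cam("wrist"))*16).astype(np.int32); cv2.polylines(b,[q],True,(0,0,255),1,cv2.LINE_AA,4)
t=cv2.resize(im[90:150,285:385],None,fx=4,fy=4,interpolation=cv2.INTER_CUBIC)[:,:,::-1]
b=cv2.resize(b,(400,300)); cv2.imwrite("pics/w5.png",np.vstack([t,b]))
E
```

```text
time_s: 13.68
position: [0.4432, -0.1277, 0.0604]
tool_rot: [[-0.908, 0.419, 0.002], [0.419, 0.908, -0.001], [-0.002, -0.0, -1.0]]
ft_force: [0.2, 0.5, 0.7]
grip_width: 0.0684
gripper_force: 0.0
t 13.7 phi 65.2 p [ 0.4432 -0.1277  0.0604] roll -0.01 lin after roll [0.03 0.   1.44]
```

View pics/w5.png

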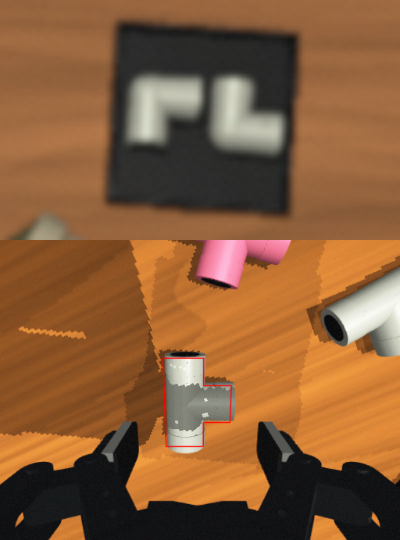

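Both elbows lie flat inside the square tray, at (165,105) and (245,115) in the crop. The tee at (190,400) sits on its fitted outline, so I'll grip it.

```bash
python3 -m jog '[{"linear":[0.03,0,0.5],"roll":0},{"linear":[0,0,0.5],"roll":0},{"linear":[0,0,0.3],"roll":0},{"linear":[0,0,0.12],"roll":0},{"linear":[0,0,0],"roll":0}]'
python3 -m jog '[{"linear":[0,0,0],"roll":0},{"linear":[0,0,0],"roll":0},{"linear":[0,0,0],"roll":0},{"linear":[0,0,0],"roll":0},{"linear":[0,0,0],"roll":0},{"linear":[0,0,0],"roll":0}]' -1 60
python3 -m jog '[{"linear":[0,0,-0.3],"roll":0},{"linear":[0,0,-0.6],"roll":0},{"linear":[0,0,-0.8],"roll":0},{"linear":[0,0,-0.8],"roll":0},{"linear":[0,0,-0.3],"roll":0},{"linear":[0,0,0],"roll":0.5},{"linear":[0,0,0],"roll":1},{"linear":[0,0,0],"roll":1},{"linear":[0,0,0],"roll":1},{"linear":[0,0,0],"roll":1},{"linear":[0,0,0],"roll":1},{"linear":[0,0,0],"roll":1}]'
python3 -m jog '[{"linear":[0,0,0],"roll":1},{"linear":[0,0,0],"roll":1},{"linear":[0,0,0],"roll":1},{"linear":[0,0,0],"roll":1},{"linear":[0,0,0],"roll":1},{"linear":[0,0,0],"roll":1},{"linear":[0,0,0],"roll":0.45},{"linear":[0,0,0],"roll":0}]'
python3 goto.py .624 .198 .11 0.5
```

```text
time_s: 14.2
position: [0.4415, -0.1269, 0.0023]
tool_rot: [[-0.908, 0.418, -0.001], [0.418, 0.908, 0.0], [0.001, 0.0, -1.0]]
ft_force: [-0.1, -0.2, 0.2]
grip_width: 0.0684
gripper_force: 0.0
time_s: 14.7
position: [0.4418, -0.127, 0.0039]
tool_rot: [[-0.909, 0.418, 0.002], [0.418, 0.909, -0.001], [-0.003, -0.0, -1.0]]
ft_force: [-1.0, -0.0, 7.7]
grip_width: 0.0489
gripper_force: 61.7
time_s: 15.7
position: [0.4409, -0.1264, 0.1151]
tool_rot: [[-0.538, 0.843, 0.0], [0.843, 0.538, -0.0], [-0.0, 0.0, -1.0]]
ft_force: [-0.4, -0.6, -2.4]
grip_width: 0.0487
gripper_force: 62.9
time_s: 16.37
position: [0.441, -0.1264, 0.1151]
tool_rot: [[-0.008, 1.0, 0.0], [1.0, 0.008, -0.0], [-0.0, 0.0, -1.0]]
ft_force: [0.5, -0.6, -1.8]
grip_width: 0.049
gripper_force: 62.9
t 16.4 phi 0.5 p [ 0.441  -0.1264  0.1151] roll -0.0 lin after roll [8.07 4.65 0.13]
```

```bash
python3 -m jog '[{"linear":[0.4,0.23,0],"roll":0},{"linear":[0.8,0.46,0],"roll":0},{"linear":[0.8,0.46,0],"roll":0},{"linear":[0.8,0.46,0],"roll":0},{"linear":[0.8,0.46,0],"roll":0},{"linear":[0.8,0.46,0],"roll":0},{"linear":[0.8,0.46,0],"roll":0},{"linear":[0.8,0.46,0],"roll":0},{"linear":[0.8,0.46,0],"roll":0},{"linear":[0.8,0.46,0],"roll":0},{"linear":[0.47,0.28,0.2],"roll":0},{"linear":[0,0,0.6],"roll":0}]'
python3 -m jog '[{"linear":[0,0,0.7],"roll":0},{"linear":[0,0,0.4],"roll":0},{"linear":[0,0,0],"roll":0},{"linear":[0,0,0],"roll":0}]'
python3 goto.py .624 .198 .007 0.5
python3 - <<'E'
from h import *
im=optics.get_image("wrist"); C=cam("wrist"); b=im[:,:,::-1].copy()
Q=np.array([[.06,.092],[.06,-.092],[-.06,-.092],[-.06,.092]])+[.624,.244]
q=(proj(np.c_[Q,np.full(4,.015)],C)*16).astype(np.int32); cv2.polylines(b,[q],True,(0,0,255),1,cv2.LINE_AA,4)
cv2.imwrite("pics/w6.png",b)
E
```

```text
time_s: 17.37
position: [0.6268, 0.2024, 0.0853]
tool_rot: [[-0.015, 1.0, 0.008], [1.0, 0.015, 0.002], [0.002, 0.008, -1.0]]
ft_force: [-0.1, -0.8, -1.1]
grip_width: 0.0488
gripper_force: 63.0
time_s: 17.7
position: [0.6237, 0.1981, 0.0386]
tool_rot: [[-0.011, 1.0, -0.001], [1.0, 0.011, -0.0], [-0.0, -0.001, -1.0]]
ft_force: [1.0, 0.2, -1.0]
grip_width: 0.0486
gripper_force: 62.9
t 17.7 phi 0.6 p [0.6237 0.1981 0.0386] roll 0.02 lin after roll [-0.    0.01  0.79]
```

View pics/w6.png

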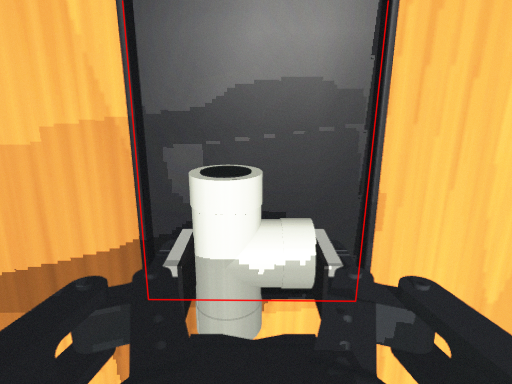

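The tee looks as if it passes the tray's near end (row 300), but that may be parallax because it is still about 30 mm up. I'll check by projecting it.

```bash
python3 - <<'E'
from h import *
C=cam("wrist"); p=env.observe()["position"]
for z in (p[2]+.011,.018):
    print(np.round(proj(out("tee",[p[0]-.0105,p[1],np.radians(270.5)],z),C)))
print(proj([[p[0]-.0105,p[1]+.036,p[2]+.026],[p[0]-.0105,p[1]-.036,p[2]+.011],[.62,.152,.003],[.62,.152,.015],[.62,.148,.015]],C), C[2])
E
```

```text
[[192. 176.]
 [199. 326.]
 [263. 326.]
 [264. 286.]
 [310. 286.]
 [313. 224.]
 [264. 224.]
 [265. 176.]]
[[203. 161.]
 [208. 287.]
 [261. 287.]
 [262. 253.]
 [300. 253.]
 [302. 201.]
 [262. 201.]
 [262. 161.]]
[[226.43306994 185.36376205]
 [230.33671482 326.10146106]
 [245.2312096  288.09557778]
 [244.81900768 299.65057633]
 [244.78745145 305.68400985]] [[ 0.99994346  0.00967084  0.00442147  0.62303669]
 [ 0.01049382 -0.96465434 -0.26330949  0.26537604]
 [ 0.00171877  0.263341   -0.96470128  0.18319758]
 [ 0.          0.          0.          1.        ]]
```

The projection agrees with the image. Once lowered, the tee's end comes inside the wall with about 10 mm to spare. Set it down with a 2 mm nudge inward.

```bash
python3 -m jog '[{"linear":[0.05,0,0.3],"roll":0},{"linear":[0,0,0.25],"roll":0},{"linear":[0,0,0.16],"roll":0},{"linear":[0,0,0.08],"roll":0},{"linear":[0,0,0],"roll":0},{"linear":[0,0,0],"roll":0}]'
python3 -m jog '[{"linear":[0,0,0],"roll":0},{"linear":[0,0,0],"roll":0},{"linear":[0,0,0],"roll":0},{"linear":[0,0,0],"roll":0}]' 0.5
python3 -m jog '[{"linear":[0,0,-0.3],"roll":0},{"linear":[0,0,-0.8],"roll":0},{"linear":[0,0,-1],"roll":0},{"linear":[0,0,0],"roll":-1},{"linear":[0,0,0],"roll":0},{"linear":[0,0,0],"roll":0}]' 0.6
python3 goto.py .4399 .0185 .06 5.5
```

```text
time_s: 18.25
position: [0.6239, 0.2001, 0.0071]
tool_rot: [[-0.01, 1.0, 0.0], [1.0, 0.01, 0.0], [0.0, 0.0, -1.0]]
ft_force: [-0.0, 0.3, -1.6]
grip_width: 0.049
gripper_force: 63.0
time_s: 18.58
position: [0.624, 0.2001, 0.0073]
tool_rot: [[-0.01, 1.0, 0.0], [1.0, 0.01, 0.0], [0.0, 0.0, -1.0]]
ft_force: [1.0, 0.3, -0.1]
grip_width: 0.0644
gripper_force: 0.0
time_s: 19.08
position: [0.6236, 0.2001, 0.0916]
tool_rot: [[-0.095, 0.995, 0.0], [0.995, 0.095, 0.0], [-0.0, 0.0, -1.0]]
ft_force: [0.5, 0.1, -0.5]
grip_width: 0.0687
gripper_force: 0.0
t 19.1 phi 5.4 p [0.6236 0.2001 0.0916] roll -0.01 lin after roll [-4.08 -5.01  0.79]
```

```bash
python3 -m jog '[{"linear":[-0.51,-0.62,0],"roll":0},{"linear":[-0.51,-0.63,0],"roll":0},{"linear":[-0.51,-0.63,0],"roll":0},{"linear":[-0.51,-0.63,0],"roll":0},{"linear":[-0.51,-0.63,0],"roll":0},{"linear":[-0.51,-0.63,0],"roll":0},{"linear":[-0.51,-0.62,0.3],"roll":0},{"linear":[-0.51,-0.62,0.5],"roll":0},{"linear":[0,0,0],"roll":0},{"linear":[0,0,0],"roll":0},{"linear":[0,0,0],"roll":0}]'
python3 goto.py .4399 .0185 .003 5.5
```

```text
time_s: 20.0
position: [0.4406, 0.0183, 0.059]
tool_rot: [[-0.095, 0.995, -0.0], [0.995, 0.095, 0.0], [0.0, -0.0, -1.0]]
ft_force: [0.4, 0.6, 0.1]
grip_width: 0.0684
gripper_force: 0.0
t 20.0 phi 5.5 p [0.4406 0.0183 0.059 ] roll -0.01 lin after roll [ 0.01 -0.02  1.4 ]
```

```bash
python3 -m jog '[{"linear":[0.01,-0.02,0.5],"roll":0},{"linear":[0,0,0.5],"roll":0},{"linear":[0,0,0.28],"roll":0},{"linear":[0,0,0.1],"roll":0},{"linear":[0,0,0],"roll":0}]'
python3 -m jog '[{"linear":[0,0,0],"roll":0},{"linear":[0,0,0],"roll":0},{"linear":[0,0,0],"roll":0},{"linear":[0,0,0],"roll":0},{"linear":[0,0,0],"roll":0},{"linear":[0,0,0],"roll":0}]' -1 60
python3 -m jog '[{"linear":[0,0,-0.3],"roll":0},{"linear":[0,0,-0.6],"roll":0},{"linear":[0,0,-0.8],"roll":0},{"linear":[0,0,-0.8],"roll":0},{"linear":[0,0,-0.3],"roll":0},{"linear":[0,0,0],"roll":0.5},{"linear":[0,0,0],"roll":0.5},{"linear":[0,0,0],"roll":0},{"linear":[0,0,0],"roll":0}]'
python3 goto.py .624 .289 .11 0.5
```

```text
time_s: 20.42
position: [0.4397, 0.0191, 0.0035]
tool_rot: [[-0.097, 0.995, -0.001], [0.995, 0.097, 0.0], [0.0, -0.001, -1.0]]
ft_force: [-0.7, 0.4, 0.0]
grip_width: 0.0684
gripper_force: 0.0
time_s: 20.92
position: [0.4405, 0.0187, 0.005]
tool_rot: [[-0.097, 0.995, 0.003], [0.995, 0.097, -0.0], [-0.001, 0.003, -1.0]]
ft_force: [1.3, 2.1, 7.9]
grip_width: 0.049
gripper_force: 61.9
time_s: 21.67
position: [0.4392, 0.0186, 0.1161]
tool_rot: [[-0.011, 1.0, -0.0], [1.0, 0.011, -0.0], [-0.0, -0.0, -1.0]]
ft_force: [-0.0, -0.5, -1.8]
grip_width: 0.0491
gripper_force: 63.2
t 21.7 phi 0.6 p [0.4392 0.0186 0.1161] roll 0.03 lin after roll [6.72 4.68 0.15]
```

```bash
python3 -m jog '[{"linear":[0.4,0.28,0],"roll":0},{"linear":[0.75,0.52,0],"roll":0},{"linear":[0.75,0.52,0],"roll":0},{"linear":[0.75,0.52,0],"roll":0},{"linear":[0.75,0.52,0],"roll":0},{"linear":[0.75,0.52,0],"roll":0},{"linear":[0.75,0.52,0],"roll":0},{"linear":[0.75,0.52,0],"roll":0},{"linear":[0.75,0.52,0],"roll":0},{"linear":[0.32,0.24,0],"roll":0},{"linear":[0,0,0.3],"roll":0},{"linear":[0,0,0.7],"roll":0}]'
python3 -m jog '[{"linear":[0,0,0.7],"roll":0},{"linear":[0,0,0.25],"roll":0},{"linear":[0,0,0],"roll":0},{"linear":[0,0,0],"roll":0}]'
python3 goto.py .624 .289 .008 0.5
python3 - <<'E'
from h import *
cv2.imwrite("pics/w7.png",optics.get_image("wrist")[:,:,::-1])
E
```

```text
time_s: 22.67
position: [0.6258, 0.2908, 0.0781]
tool_rot: [[-0.013, 1.0, 0.006], [1.0, 0.013, 0.002], [0.001, 0.006, -1.0]]
ft_force: [0.1, -0.1, -2.1]
grip_width: 0.0487
gripper_force: 63.2
time_s: 23.0
position: [0.6242, 0.2892, 0.0384]
tool_rot: [[-0.01, 1.0, -0.0], [1.0, 0.01, -0.0], [-0.0, -0.0, -1.0]]
ft_force: [0.1, -0.2, -1.6]
grip_width: 0.0487
gripper_force: 63.0
t 23.0 phi 0.6 p [0.6242 0.2892 0.0384] roll 0.02 lin after roll [-0.   -0.01  0.76]
```

View pics/w7.png

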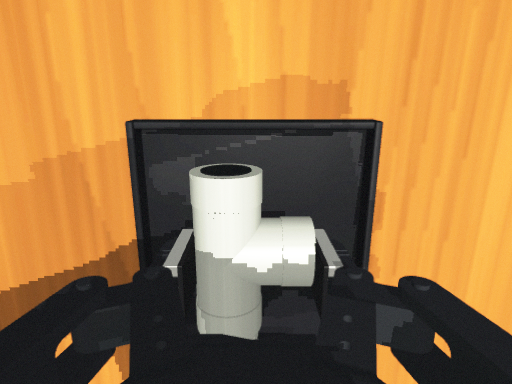

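The tee is over the far half of the tray, whose end wall is at row 125, and it clears that wall. Set it down, then fetch the coupling with φ kept at about 0.6.

```bash
python3 -m jog '[{"linear":[0,0,0.3],"roll":0},{"linear":[0,0,0.25],"roll":0},{"linear":[0,0,0.14],"roll":0},{"linear":[0,0,0.07],"roll":0},{"linear":[0,0,0],"roll":0},{"linear":[0,0,0],"roll":0}]'
python3 -m jog '[{"linear":[0,0,0],"roll":0},{"linear":[0,0,0],"roll":0},{"linear":[0,0,0],"roll":0},{"linear":[0,0,0],"roll":0}]' 0.5
python3 -m jog '[{"linear":[0,0,-0.3],"roll":0},{"linear":[0,0,-0.8],"roll":0},{"linear":[0,0,-1],"roll":0},{"linear":[0,0,-0.3],"roll":0},{"linear":[0,0,0],"roll":0},{"linear":[0,0,0],"roll":0}]' 0.5
python3 goto.py .442 .159 .08 0.6
```

```text
time_s: 23.55
position: [0.6238, 0.2891, 0.0081]
tool_rot: [[-0.01, 1.0, -0.0], [1.0, 0.01, -0.0], [-0.0, -0.0, -1.0]]
ft_force: [-3.0, -1.7, 3.9]
grip_width: 0.049
gripper_force: 63.6
time_s: 23.88
position: [0.6241, 0.2892, 0.0075]
tool_rot: [[-0.01, 1.0, 0.0], [1.0, 0.01, 0.0], [0.0, 0.0, -1.0]]
ft_force: [0.0, 0.6, -0.1]
grip_width: 0.0638
gripper_force: 0.0
time_s: 24.38
position: [0.6241, 0.2892, 0.1048]
tool_rot: [[-0.01, 1.0, 0.002], [1.0, 0.01, 0.0], [0.0, 0.002, -1.0]]
ft_force: [0.6, 0.2, -0.4]
grip_width: 0.064
gripper_force: 0.0
t 24.4 phi 0.6 p [0.6241 0.2892 0.1048] roll -0.01 lin after roll [-3.21 -4.59  0.62]
```

```bash
python3 -m jog '[{"linear":[-0.45,-0.65,0],"roll":0},{"linear":[-0.46,-0.66,0],"roll":0},{"linear":[-0.46,-0.66,0],"roll":0},{"linear":[-0.46,-0.66,0],"roll":0},{"linear":[-0.46,-0.66,0],"roll":0},{"linear":[-0.46,-0.65,0.2],"roll":0},{"linear":[-0.46,-0.65,0.4],"roll":0},{"linear":[0,0,0],"roll":0},{"linear":[0,0,0],"roll":0},{"linear":[0,0,0],"roll":0}]'
python3 goto.py .442 .159 .012 0.6; python3 - <<'E'
from h import *
im=optics.get_image("wrist"); C=cam("wrist"); b=im[:,:,::-1].copy()
t=np.linspace(0,2*np.pi,40)
q=(proj(np.c_[.442+.018*np.cos(t),.159+.018*np.sin(t),np.full(40,.044)],C)*16).astype(np.int32); cv2.polylines(b,[q],True,(0,0,255),1,cv2.LINE_AA,4)
b=cv2.resize(b,(400,300))
im=optics.get_image("top"); tt=cv2.resize(im[90:150,125:265],(560,240),interpolation=cv2.INTER_CUBIC)[:,:,::-1]
cv2.imwrite("pics/w8.png",np.vstack([tt,cv2.copyMakeBorder(b,0,0,0,160,0)]))
E
```

```text
time_s: 25.22
position: [0.4421, 0.1591, 0.0793]
tool_rot: [[-0.009, 1.0, -0.0], [1.0, 0.009, 0.0], [0.0, -0.0, -1.0]]
ft_force: [-0.8, 0.8, 0.2]
grip_width: 0.064
gripper_force: 0.0
t 25.2 phi 0.5 p [0.4421 0.1591 0.0793] roll -0.01 lin after roll [-0.   -0.    1.68]
```

View pics/w8.png

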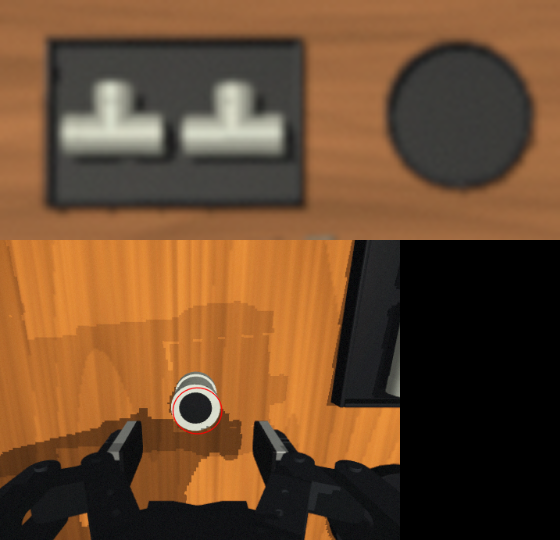

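Both tees lie flat in the tray, at crop (112,125) and (232,125). The coupling's top circle sits on the prediction at (195,410). Grip it.

```bash
python3 -m jog '[{"linear":[0,0,0.4],"roll":0},{"linear":[0,0,0.5],"roll":0},{"linear":[0,0,0.5],"roll":0},{"linear":[0,0,0.2],"roll":0},{"linear":[0,0,0.08],"roll":0},{"linear":[0,0,0],"roll":0},{"linear":[0,0,0],"roll":0}]'
python3 -m jog '[{"linear":[0,0,0],"roll":0},{"linear":[0,0,0],"roll":0},{"linear":[0,0,0],"roll":0},{"linear":[0,0,0],"roll":0},{"linear":[0,0,0],"roll":0},{"linear":[0,0,0],"roll":0},{"linear":[0,0,0],"roll":0},{"linear":[0,0,0],"roll":0}]' -1 50
python3 -m jog '[{"linear":[0,0,-0.2],"roll":0},{"linear":[0,0,-0.5],"roll":0},{"linear":[0,0,-0.7],"roll":0},{"linear":[0,0,-0.6],"roll":0},{"linear":[0,0,0],"roll":0},{"linear":[0,0,0],"roll":0}]'
python3 goto.py .632 .032 .06 0.6
```

```text
time_s: 25.9
position: [0.4423, 0.1592, 0.013]
tool_rot: [[-0.01, 1.0, 0.001], [1.0, 0.01, 0.0], [0.0, 0.001, -1.0]]
ft_force: [-0.7, 0.4, -0.4]
grip_width: 0.064
gripper_force: 0.0
time_s: 26.57
position: [0.442, 0.1591, 0.0133]
tool_rot: [[-0.01, 1.0, 0.002], [1.0, 0.01, 0.0], [0.0, 0.002, -1.0]]
ft_force: [-1.5, -0.2, 5.7]
grip_width: 0.0343
gripper_force: 49.1
time_s: 27.07
position: [0.442, 0.1591, 0.0937]
tool_rot: [[-0.01, 1.0, 0.003], [1.0, 0.01, 0.0], [0.0, 0.003, -1.0]]
ft_force: [0.0, -0.8, -1.2]
grip_width: 0.0343
gripper_force: 49.9
t 27.1 phi 0.6 p [0.442  0.1591 0.0937] roll -0.01 lin after roll [-3.23  4.72  0.84]
```

```bash
python3 -m jog '[{"linear":[-0.25,0.37,0],"roll":0},{"linear":[-0.45,0.65,0],"roll":0},{"linear":[-0.45,0.65,0],"roll":0},{"linear":[-0.45,0.65,0],"roll":0},{"linear":[-0.45,0.65,0],"roll":0},{"linear":[-0.45,0.65,0],"roll":0},{"linear":[-0.45,0.65,0],"roll":0},{"linear":[-0.28,0.45,0.2],"roll":0},{"linear":[0,0,0.6],"roll":0},{"linear":[0,0,0.4],"roll":0},{"linear":[0,0,0],"roll":0},{"linear":[0,0,0],"roll":0}]'
python3 goto.py .632 .032 .017 0.6
python3 - <<'E'
from h import *
cv2.imwrite("pics/w9.png",optics.get_image("wrist")[:,:,::-1])
E
```

```text
time_s: 28.07
position: [0.6308, 0.0317, 0.0431]
tool_rot: [[-0.01, 1.0, -0.003], [1.0, 0.01, 0.0], [0.001, -0.003, -1.0]]
ft_force: [0.5, 0.6, -0.0]
grip_width: 0.0342
gripper_force: 50.0
t 28.1 phi 0.6 p [0.6308 0.0317 0.0431] roll -0.01 lin after roll [0.01 0.03 0.65]
```

View pics/w9.png

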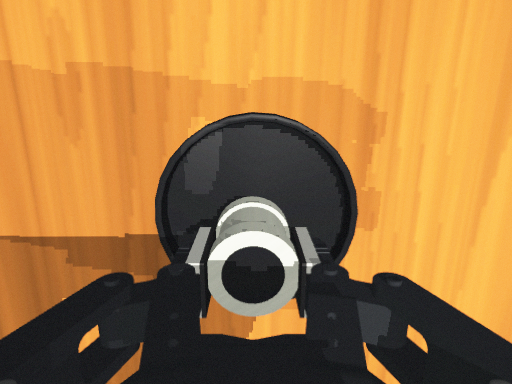

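The coupling is upright over the dish, whose centre is near (256,210); its base will land near the middle as it comes down. Lower it, release and clear away.

```bash
python3 -m jog '[{"linear":[0,0,0.25],"roll":0},{"linear":[0,0,0.2],"roll":0},{"linear":[0,0,0.1],"roll":0},{"linear":[0,0,0.06],"roll":0},{"linear":[0,0,0.04],"roll":0},{"linear":[0,0,0],"roll":0},{"linear":[0,0,0],"roll":0}]'
python3 -m jog '[{"linear":[0,0,0],"roll":0},{"linear":[0,0,0],"roll":0},{"linear":[0,0,0],"roll":0},{"linear":[0,0,0],"roll":0},{"linear":[0,0,0],"roll":0}]' 0.2
python3 -m jog '[{"linear":[0,0,-0.2],"roll":0},{"linear":[0,0,-0.5],"roll":0},{"linear":[0,0,-0.8],"roll":0},{"linear":[0,0,-0.8],"roll":0},{"linear":[0,-0.8,-0.5],"roll":0},{"linear":[0,-0.8,0],"roll":0},{"linear":[0,-0.8,0],"roll":0},{"linear":[0,-0.8,0],"roll":0},{"linear":[0,-0.8,0],"roll":0},{"linear":[0,0,0],"roll":0},{"linear":[0,0,0],"roll":0}]'
python3 - <<'E'
from h import *
a=optics.get_image("top")[80:240,90:420]; b=optics.get_image("scene")[110:360,80:400]
cv2.imwrite("pics/f.png",np.vstack([cv2.resize(a,(640,310),interpolation=cv2.INTER_CUBIC),cv2.resize(b[70:215],(640,290),interpolation=cv2.INTER_CUBIC)])[:,:,::-1])
E
```

```text
time_s: 28.7
position: [0.6318, 0.0316, 0.0186]
tool_rot: [[-0.01, 1.0, 0.0], [1.0, 0.01, -0.0], [-0.0, 0.0, -1.0]]
ft_force: [-0.9, 0.1, -1.0]
grip_width: 0.0342
gripper_force: 50.0
time_s: 29.12
position: [0.6317, 0.0316, 0.0185]
tool_rot: [[-0.01, 1.0, 0.0], [1.0, 0.01, -0.0], [-0.0, 0.0, -1.0]]
ft_force: [-0.3, 0.4, 0.8]
grip_width: 0.0515
gripper_force: 0.0
time_s: 30.03
position: [0.4709, 0.0302, 0.1314]
tool_rot: [[-0.01, 1.0, 0.001], [1.0, 0.01, -0.0], [-0.0, 0.001, -1.0]]
ft_force: [0.7, 0.4, 0.3]
grip_width: 0.0515
gripper_force: 0.0
```

View pics/f.png

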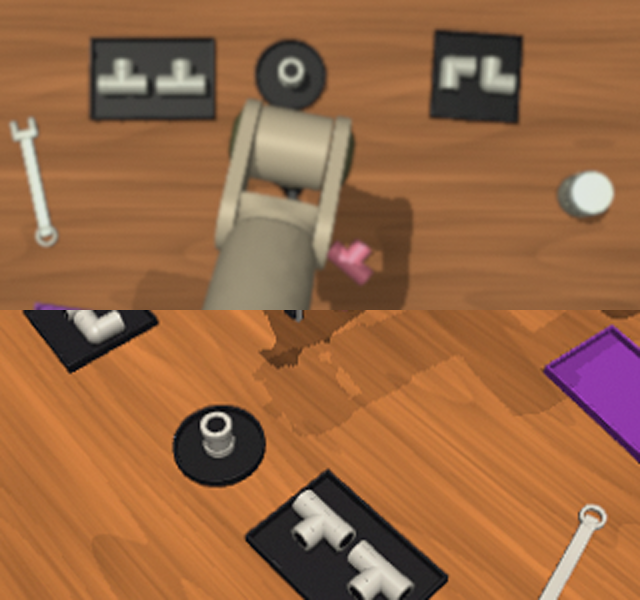

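The final view shows the tees flat at (122,75) and (182,75), the elbows flat at (457,72) and (497,75), and the coupling upright in the dish at (290,72). The tin and wrench have not moved and the arm is clear, so I'm handing in.

```bash
python3 -c "from rig import env;print(env.close_job())"
```

```text
the job is handed in; nothing more can be done
None
```

I sorted all five fittings and handed the job in: both tees are flat in the oblong tray, both elbows are flat in the square tray, the coupling stands in the round dish, and the tin and wrench were not moved; no verdict came back.

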